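# Close the notions case and peel the top tray off its stack

## Robot

A 7-joint arm with a two-finger parallel gripper is mounted at the origin on the work surface. World frame = base frame: x ahead of the robot, y to its left, z up, the work surface at z = 0. Lengths are in m, angles in rad, forces in N, time in s.
With the tool pointing down it reaches from about 0.4 to 0.85 m from the base axis. Payload 10.4 kg.
Tool frame: the origin (TCP) lies at the very end of the fingers, on their centre line; the grasp point (between the pads) lies 19 mm behind it (manip.tcp_to_grasp is the distance from the TCP to the grasp point, in m); x points along the fingers, y is the direction in which the jaws open and shut, and the axes are right-handed (so a half turn about x gives the same grasp; the last joint's range is limited). The gripper opens to 85 mm and grips with 20 to 120 N. Pads are 22 mm wide; open, the fingers measure 114 mm over their backs; the gripper's body (76 mm by 85 mm) begins 54 mm behind the grasp point. The pads swing forward as they close: fully open they stand 13 mm farther back than shut.
Start: joints at [1.199, 0.332, -0.065, 1.46, 0.022, 1.35, -0.088], TCP at [0.214, -0.587, 0.231] pointing down, gripper open.
Joint ranges: [-2.6, 2.6], [-0.5, 2.12], [-1.47, 1.34], [0.16, 2.42], [-1.27, 4.41], [0.06, 2.06], [-2.6, 2.6]. Speed limits (rad/s): [2.22, 2.22, 2.79, 2.79, 3.14, 3.14, 3.14].

## Interface

Orientations are given as a unit quaternion [x, y, z, w].
In Python, from workcell import manip, cams, hand_in gives the robot as it stands.
- The arm moves only by the shell command python3 -m handwheel 'ROWS' [FORCE]. ROWS is text: rows parted by semicolons, each of 7 numbers parted by spaces: the shift along the tool's x, y, z in mm, then the turn, a rotation vector about the tool's x, y, z in rad, then the finger opening in mm, from 0 to 85.4. A call has 1 to 8 rows; each row shifts and turns the commanded pose from where the row before left it, along the tool's axes as they then stand; what a row does not reach is not made up. A row lasts 1/10 s, in which the tool goes at most 50 mm and 8.59 degrees, less where a joint would pass 70% of its speed; a pose out of reach is approached as far as the arm can. A call with a gripper value outside its range is refused whole. The fingers move at their own pace and stop on an object; FORCE is the grip in N (left out, the last holds). Time passes only in rows, so rows that do not move let the fingers close. It gives the time, the measured TCP pose, the force and the opening at its end, in the units of the state.
- manip.get_obs(): the state, without advancing time (a new reading comes with each control period).
- cams.camera(name): name is "scene" or "top"; returns a dict with "color" (400x640x3 uint8, blue, green, red), "depth" (400x640 float32, m along the optical axis (not along the pixel's ray), 0 where there is no reading), "camera_matrix" (3x3 intrinsics, pixels), "origin" and "attitude" of the camera in the world. Camera axes: x right, y down, z forward; pixel columns grow to the right and rows downward; lengths in m; the calibration is good to about 2 mm. A picture is of the moment at which its call begins.
- hand_in(): hands the job in, once; it reports no verdict.
Trained networks look in the newest picture that a camera, given by its name, has taken for a name from the list of things; names that differ only in an ending like _2 or _b are one class to them, and where a whole thing is asked for, a point or a joint stands for the part that bears it (a point fixed in the world has none). Each returns a list of dicts, best first, with "conf" (0 to 1); they miss things now and then, are a little off and sometimes report something else, mostly with a low value. They report only what shows in the picture. A call takes as long as a camera call. They do not tell look-alikes from the thing itself.
- cams.recognise(camera, thing): "box" ([left, top, width, height] in pixels, round what is visible of it).
- cams.outline_of(camera, thing): "region" (400x640 bool, what is visible of it) and "box" ([left, top, width, height] in pixels, round what is visible of it).
The state is a dict: "clock": time; "joint_pos": joint angles; "joint_velocities": joint speeds; "tau": joint torques, N m; "position": TCP position; "ee_rot": TCP orientation; "ft_force": force on the tool from outside, world axes, zero at the start; "torque": the same for the moment, N m; "grip_width": opening from 0.0 (shut) to 1.0 (fully open).
Only numpy, scipy, OpenCV 4.12 (cv2) and the standard library are available. Lean on these libraries where they do the work, as an engineer would, in place of code of your own. Each camera call takes 0.05 s, during which the arm holds its last target.

## Task

The notions case was left open with its lid leaning out towards the stack of nested sorting trays: first lower the lid until it is fully shut, without slamming it. Then take the top tray off: it clings to the one below, so peel it loose by raising one corner while the opposite corner still sits in the stack, and lift it off by itself, leaving the other trays and the things on the table where they are. Finish holding the tray up in the gripper, level and still, at least 15 cm above the table and touching nothing else; do not put it down.

Things in the scene. Friction and masses are not known exactly. Their poses are not given: they have to be found in the camera images.
- case: Notions case, a dark grey plastic box fixed to the table, 150 mm (its x) by 230 mm (its y), rim 62 mm above the table, 76 mm high with the lid shut; spools and bobbins inside. Origin under its centre on the table. The lid's hinge runs along the top of its +x side, which faces the tray stack; the latch side is -x.
- caselid (a joint): Angle of the case's lid, rad: 0 fully shut, growing as it opens (1.75 to 2.05 at the start: past upright, leaning towards the trays); limit 2.2. The hinge is stiff: the lid stays where it is left and needs 0.05 to 0.4 N m to turn (up to 3 N at its free edge). Lid 0.2 kg.
- caselid_hinge (a point): Middle of the lid's hinge line, 62 mm above the table. The frame turns with the lid: y along the hinge, -x from the hinge to the lid's free edge, z the outward normal of the lid's outer face (up when shut). The lid is 150 mm from hinge to free edge, 230 mm wide along y, 14 mm thick over its skirt (outer face 14 mm along z from the hinge line).
- caselid_edge (a point): Middle of the lid's free edge on its outer face, 150 mm from the hinge line along -x and 14 mm along z; same axes as caselid_hinge.
- tray: Top tray of the stack: off-white plastic, about 110 g, 160 mm (its x) by 120 mm (its y) by 40 mm, empty, its four corners cut at 45 degrees. Origin under the centre of its floor, z up; 64 mm above the table while nested. The walls below the rim are thin and slope inwards; low ribs inside stand at most 13 mm above the underside.
- corner1 (a point): Middle of the tray's cut corner at +x, +y, on top of the rim, mid-way across it: (62.8, 42.8, 40) mm from the tray's origin, axes as the tray's. The cut side runs at 45 degrees, 40 mm long outside, 32 mm inside. The rim all round is a solid upright band 9 mm wide and 16 mm tall, to be pinched across its width.
- corner2 (a point): As corner1, at -x, +y: (-62.8, 42.8, 40) mm. Nested, the rim's top is 104 mm above the table and it stands on the next tray's rim, flush with it outside: fingers that reach more than 16 mm below the rim's top would pinch that one too.
- corner3 (a point): As corner1, at -x, -y: (-62.8, -42.8, 40) mm, opposite corner1.
- corner4 (a point): As corner1, at +x, -y: (62.8, -42.8, 40) mm, opposite corner2.
- stack: Rest of the stack: four more trays of the same shape below the top one, loose on the table as one body, 0.43 to 0.56 kg, rim top 88 mm high. Origin under its centre, axes as the top tray's. Its rim grips a small lug under each corner of the top tray: friction of about 1 N a corner, which ends once that corner is about 5 mm up.
- pinbox: Bystander: clear open box of push pins, 90 x 60 x 42 mm, beside the stack on the side away from the case. Origin under its centre.
- spool: Bystander: upright thread spool, 40 mm across, 62 mm tall, near the stack on the robot's side. Origin under its centre.
- weight: Bystander: dark steel pattern weight with a knob, 60 mm across, 40 mm tall, beyond the stack. Origin under its centre.
- shears: Bystander: shears with orange handles lying flat, about 250 mm long, on the right. Origin near the pivot.
- chalkpen: Bystander: white chalk pen lying flat, 104 mm long, near the robot on the left. Origin under its barrel.
- tapecase: Bystander: round white tape-measure case, 60 mm across, 20 mm tall, far right. Origin under its centre.
There are look-alikes about, which are no part of the job. What is shaped like the tray but blue is not meant.

How it is judged:
On the way, in this order (a step that is already met when the one before it is completed fails the run):
1. the case's lid is fully shut (value of joint caselid below 0.05 rad), for 0.2 s.
2. one corner of the top tray is raised more than 12 mm while the opposite corner is still within 5 mm of its seat in the stack (((z of corner1 in the frame of stack above 0.116 m and z of corner3 in the frame of stack below 0.109 m) or (z of corner2 in the frame of stack above 0.116 m and z of corner4 in the frame of stack below 0.109 m) or (z of corner3 in the frame of stack above 0.116 m and z of corner1 in the frame of stack below 0.109 m) or (z of corner4 in the frame of stack above 0.116 m and z of corner2 in the frame of stack below 0.109 m))), for 0.05 s.
At the end, for the whole second after the job is handed in: The lid is shut (under 0.05 rad); the tray is held by the fingers with its underside more than 150 mm above the table, level within 0.22 rad, still (under 30 mm/s), clear of the stack and the case; the rest of the stack stands upright within 30 mm of where it was, and every bystander too (value of joint caselid below 0.05 rad and height (world z) of tray above 0.15 m and angle between tray's own z axis and vertical below 0.22 rad and linear speed of tray below 0.03 m/s and angular speed of tray below 0.25 rad/s and contact force between the fingers and tray above 1 N and contact force between tray and stack below 0.05 N and contact force between tray and case below 0.05 N and distance of each of stack, pinbox, spool, weight, shears, chalkpen, tapecase from where it was at the start of the episode below 0.03 m and angle between stack's own z axis and vertical below 0.05 rad); the arm keeps its last pose, push and grip.
It fails at once if the lid slams (closes faster than 3 rad/s) (velocity of joint caselid below -3 rad/s).
It fails at once if the rest of the stack is lifted off the table, tipped or pushed away (height (world z) of stack above 0.012 m or angle between stack's own z axis and vertical above 0.15 rad or distance of stack from where it was at the start of the episode above 0.04 m).
It fails at once if a bystander is knocked away (more than 40 mm) (distance of any of pinbox, spool, weight, shears, chalkpen, tapecase from where it was at the start of the episode above 0.04 m).
It also fails if it takes over 58 s, if anything falls off the work surface, if the arm or the gripper's body presses on something with over 40 N, if the wrist force passes 120 N, or if a joint passes its speed limit or range.

## Working session

There is one attempt and no reset: what is moved stays moved. The work goes in short steps, Python scripts to look and compute and a shell command to move; the robot and the scene stay as the last step left them, time stands still between calls to the robot, and variables do not carry over. Pictures are saved under pics/ and viewed, and the job is handed in when it is done.

```bash
ls; mkdir -p pics
cat > h.py <<'E'
import numpy as np, cv2
from scipy.spatial.transform import Rotation as R
from workcell import manip, cams, hand_in
def pts(c):
    K=np.array(c["camera_matrix"]); d=c["depth"]
    v,u=np.mgrid[0:d.shape[0],0:d.shape[1]]
    P=np.stack([(u-K[0,2])/K[0,0]*d,(v-K[1,2])/K[1,1]*d,d],-1)
    a=np.array(c["attitude"])
    M=R.from_quat(a).as_matrix() if a.shape==(4,) else a
    return P@M.T+np.array(c["origin"])
E
python3 - <<'E'
from h import *
for n in("scene","top"):
    c=cams.camera(n); cv2.imwrite(f"pics/{n}0.png",c["color"]); print(n,c["camera_matrix"],c["origin"],c["attitude"])
    for t in["case","caselid","tray","stack","corner1","pinbox","spool"]:
        print(t,[(np.round(x["conf"],2),np.round(x["box"])) for x in cams.recognise(n,t)])
o=manip.get_obs();print(o)
print(manip.tcp_to_grasp)
E
```

```text
pics
scene [[386.33808469   0.         316.09604154]
 [  0.         386.33808469 197.90066731]
 [  0.           0.           1.        ]] [ 1.06985406 -0.17397865  0.94250572] [ 0.762593    0.58006794 -0.16804503 -0.23180588]
case [(np.float64(0.86), array([315., 155., 109., 102.]))]
caselid [(np.float64(0.67), array([316., 154.,  63.,  95.])), (np.float64(0.31), array([276., 191.,  60.,  60.]))]
tray [(np.float64(0.97), array([277., 193.,  58.,  57.])), (np.float64(0.84), array([417., 160.,  56.,  49.])), (np.float64(0.64), array([235., 138.,  55.,  44.])), (np.float64(0.55), array([243., 233.,  30.,  40.]))]
stack [(np.float64(0.62), array([282., 220.,  51.,  43.])), (np.float64(0.45), array([279., 190.,  57.,  63.]))]
corner1 [(np.float64(0.9), array([231., 141.,  58.,  41.])), (np.float64(0.89), array([418., 162.,  55.,  47.])), (np.float64(0.85), array([275., 190.,  60.,  58.]))]
pinbox [(np.float64(0.95), array([243., 237.,  33.,  38.])), (np.float64(0.67), array([278., 193.,  58.,  58.]))]
spool [(np.float64(0.69), array([277., 191.,  55.,  57.])), (np.float64(0.53), array([26
[... 1165 characters left out ...]
_pos': array([ 1.19941119,  0.33222546, -0.0647014 ,  1.46008374,  0.02159489,
        1.34986611, -0.08850305]), 'joint_velocities': array([ 1.36681690e-03, -2.10699073e-03, -1.21717924e-04,  9.11016140e-05,
        1.00646154e-03,  8.11246507e-04,  1.27311243e-03]), 'tau': array([-9.76893025e-04, -6.25178862e+01,  4.84370068e-02, -3.91812158e+01,
        1.65184663e-02,  1.78644081e-03, -5.58718170e-05]), 'position': array([ 0.21363188, -0.58739688,  0.23132939]), 'ee_rot': array([ 0.69639815,  0.12265337, -0.69636478,  0.12272679]), 'ft_force': array([ 0.15218583, -0.17248928,  0.30631188]), 'torque': array([ 0.01860088,  0.0138192 , -0.00298242]), 'grip_width': 0.9978104693585795}
0.0187
```

```bash
python3 -c "
import cv2
a=cv2.imread('pics/scene0.png');cv2.imwrite('pics/s0z.png',cv2.resize(a[100:320,200:500],(800,587),interpolation=cv2.INTER_CUBIC))
a=cv2.imread('pics/top0.png');cv2.imwrite('pics/t0z.png',cv2.resize(a[80:320,130:450],(800,600),interpolation=cv2.INTER_CUBIC))"
```

```text
(no output)
```

View pics/s0z.png

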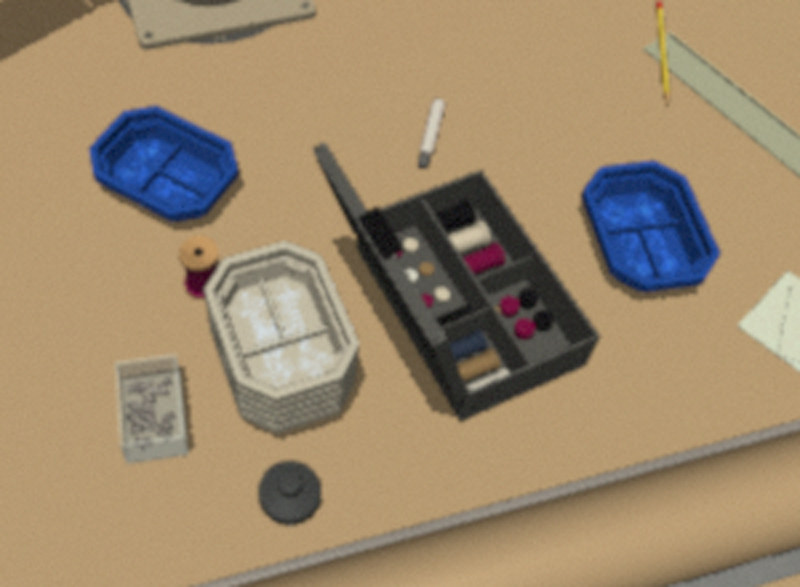

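View pics/t0z.png

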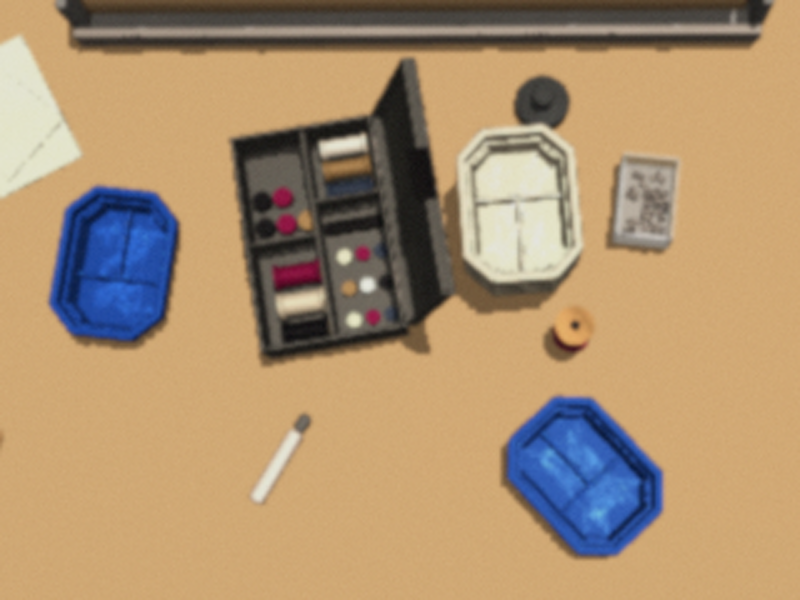

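View pics/top0.png

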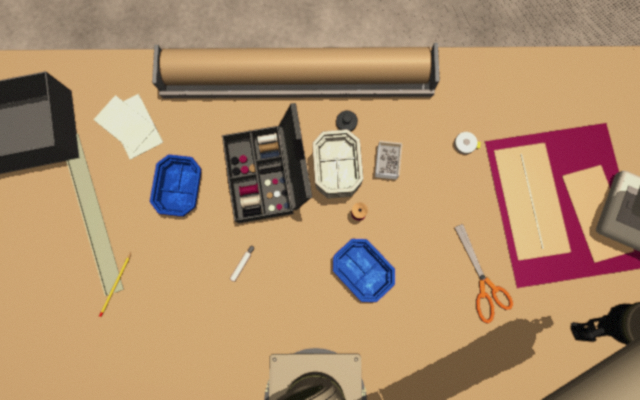

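Run:
```python
from h import *
out={}
for n in("top","scene"):
    c=cams.camera(n); P=pts(c); im=c["color"].astype(int); out[n]=(P,im)
    np.save(f"P_{n}.npy",P); np.save(f"I_{n}.npy",c["color"])
    # tray rim: z ~0.104, near
    z=P[...,2]
    br=(im.min(-1)>110)&(abs(im[...,0]-im[...,2])<70)
    m=(abs(z-0.104)<0.006)
    m&=(P[...,0]>0.3)&(P[...,1]<0.02)&(P[...,1]>-0.25)
    nlab,l,st,ce=cv2.connectedComponentsWithStats(m.astype(np.uint8))
    for i in range(1,nlab):
        if st[i,4]>40:
            q=P[l==i]; r=cv2.minAreaRect((q[:,:2]*1000).astype(np.float32))
            print(n,"tray comp",st[i],r,q[:,2].mean())
    # case rim z~0.062
    m=(abs(z-0.062)<0.006)&(im.max(-1)<90)&(P[...,0]>0.25)&(P[...,0]<0.75)&(P[...,1]>-0.02)&(P[...,1]<0.35)
    q=P[m]; r=cv2.minAreaRect((q[:,:2]*1000).astype(np.float32)); print(n,"case",len(q),r,cv2.boxPoints(r))
    # lid: dark points above .085
    m=(z>0.08)&(z<0.25)&(im.max(-1)<110)&(P[...,0]>0.25)&(P[...,0]<0.75)&(P[...,1]>-0.15)&(P[...,1]<0.35)
    q=P[m]; print(n,"lid",len(q),q.min(0),q.max(0))
    np.save(f"lid_{n}.npy",q)
```

```text
top tray comp [ 307   48  104   26 1977] ((861.773681640625, -115.59208679199219), (65.73883056640625, 267.98492431640625), 1.0855283737182617) 0.10425319878296382
top tray comp [312 130  51  64 611] ((590.8219604492188, -58.01969909667969), (160.66763305664062, 119.97421264648438), 4.149831295013428) 0.1018026865991222
top case 441 ((578.800048828125, 107.98292541503906), (228.60781860351562, 231.42050170898438), 9.795414924621582) [[446.47665  202.55971 ]
 [485.84836  -25.48705 ]
 [711.1234    13.406143]
 [671.7517   241.4529  ]]
top lid 1516 [ 0.47343517 -0.09780748  0.08012145] [0.7051149  0.08755069 0.21170727]
scene tray comp [277 190  58  60 669] ((592.9955444335938, -56.67475128173828), (161.41531372070312, 121.438232421875), 3.757742166519165) 0.10412286757319422
scene tray comp [ 247  301  130   66 3062] ((865.3851318359375, -115.09989929199219), (269.6781921386719, 69.57071685791016), 89.89476013183594) 0.10540734202670593
scene case 243 ((584.4884643554688, 97.36699676513672), (230.01107788085938, 256.42608642578125), 9.66747760772705) [[449.5853   204.44641 ]
 [492.64694  -48.338146]
 [719.3916    -9.712418]
 [676.32996  243.07214 ]]
scene lid 938 [ 0.47765481 -0.11378218  0.08011553] [0.70936746 0.08921837 0.21450787]
```

Run:
```python
from h import *
o=manip.get_obs(); M=R.from_quat(o["ee_rot"]).as_matrix(); print(np.round(M,3))
a=np.radians(9.75); ex=np.array([np.sin(a),-np.cos(a)]); ey=np.array([np.cos(a),np.sin(a)])
for n in("top","scene"):
    q=np.load(f"lid_{n}.npy"); 
    s=q[:,:2]@ex; t=q[:,:2]@ey
    print(n,"t range",np.percentile(t,[0.5,99.5]))
    for z0 in np.arange(.08,.215,.01):
        m=abs(q[:,2]-z0)<.005
        if m.sum()>5: print(round(z0,3),m.sum(),np.round(np.percentile(s[m],[2,20,50,80,98]),4))
    P=np.load(f"P_{n}.npy").reshape(-1,3); I=np.load(f"I_{n}.npy").reshape(-1,3)
    S=P[:,:2]@ex;T=P[:,:2]@ey
    m=(abs(P[:,2]-.062)<.004)&(I.max(1)<90)&(T>.45)&(T<.75)&(S<.1)&(S>-.35)
    print("rim s",np.percentile(S[m],[0,2,10,50,90,98,100]),"t",np.percentile(T[m],[0,2,10,90,98,100]))
```

```text
[[ 0.     0.342 -0.94 ]
 [-0.    -0.94  -0.342]
 [-1.     0.    -0.   ]]
top t range [0.47503186 0.7024984 ]
0.08 63 [0.037  0.0396 0.0406 0.1038 0.1807]
0.09 127 [0.032  0.0414 0.0427 0.1033 0.1744]
0.1 103 [0.0356 0.0442 0.0452 0.0463 0.1184]
0.11 110 [0.0388 0.0471 0.0483 0.0493 0.0505]
0.12 102 [0.0449 0.0503 0.0514 0.0525 0.0535]
0.13 108 [0.0444 0.053  0.0543 0.0553 0.0566]
0.14 93 [0.047  0.0562 0.0572 0.0584 0.0597]
0.15 93 [0.0503 0.0593 0.0605 0.0617 0.0628]
0.16 82 [0.0533 0.062  0.0634 0.0644 0.065 ]
0.17 20 [0.0558 0.0593 0.064  0.0649 0.0666]
0.18 8 [0.0586 0.0594 0.0619 0.0652 0.0677]
0.19 10 [0.0614 0.0625 0.0636 0.0668 0.0708]
0.2 433 [0.0658 0.0685 0.0726 0.0763 0.0787]
0.21 164 [0.0588 0.0619 0.0674 0.0714 0.076 ]
rim s [-0.12413186 -0.12353656 -0.10902788  0.0208577   0.0339434   0.03520908
  0.09459148] t [0.47443223 0.47483319 0.47628482 0.69676458 0.70145802 0.70259551]
scene t range [0.48249217 0.70693658]
0.08 14 [0.034  0.0419 0.0866 0.1497 0.2125]
0.09 41 [0.0314 0.0438 0.0469 0.1282 0.1889]
0.1 43 [0.0354 0.0465 0.0494 0.1691 0.199 ]
0.11 27 [0.0382 0.0466 0.0509 0.0526 0.0535]
0.12 25 [0.0434 0.0493 0.0544 0.0558 0.0563]
0.13 26 [0.0442 0.0521 0.0571 0.0586 0.0594]
0.14 27 [0.048  0.0539 0.0603 0.0615 0.0622]
0.15 29 [0.0496 0.0585 0.0634 0.0648 0.0653]
0.16 25 [0.0536 0.0609 0.0663 0.0676 0.0684]
0.17 31 [0.0562 0.0627 0.069  0.0706 0.0711]
0.18 49 [0.0617 0.0712 0.0723 0.0731 0.074 ]
0.19 31 [0.0632 0.0704 0.0752 0.0763 0.0768]
0.2 294 [0.0673 0.0721 0.0757 0.0781 0.0793]
0.21 276 [0.0591 0.0656 0.0697 0.0736 0.0776]
rim s [-0.12479105 -0.12429097 -0.12338018 -0.07452583  0.01055821  0.03742259
  0.03781005] t [0.47874253 0.47936145 0.48067648 0.70627742 0.70682087 0.70715682]
```

```bash
python3 -m handwheel '-20 0 0 0 0 0 0; 0 -23.5 -32.5 0 0 0 0; 0 -23.5 -32.5 0 0 0 0; 0 -23.5 -32.5 0 0 0 0; 0 -23.5 -32.5 0 0 0 0; 0 -23.5 -32.5 0 0 0 0; 0 -23.5 -32.5 0 0 0 0; 0 -23.5 -32.5 0 0 0 0' 40
python3 -m handwheel '0 -23.5 -32.5 0 0 0 0; 0 -23.5 -32.5 0 0 0 0; 0 -23.5 -32.5 0 0 0 0; 0 -23.5 -32.5 0 0 0 0; 0 -23.5 -32.5 0 0 0 0; 0 -23.5 -32.5 0 0 0 0; 0 -23.5 -32.5 0 0 0 0; 0 -23.5 -32.5 0 0 0 0'
```

```text
clock: 1.7
position: [0.3719, -0.3536, 0.2515]
ee_rot: [0.696, 0.122, -0.696, 0.123]
ft_force: [0.1, -0.0, 0.4]
grip_width: 0.001
clock: 2.5
position: [0.552, -0.0882, 0.2516]
ee_rot: [0.697, 0.122, -0.696, 0.123]
ft_force: [0.8, -0.5, 0.0]
grip_width: -0.001
```

```bash
python3 -m handwheel '0 -22.5 -33 -0.13 0 0 0; 0 -25 -30 -0.13 0 0 0; 0 0 0 -0.142 0 0 0; 0 0 0 -0.142 0 0 0; 0 0 0 -0.142 0 0 0; 0 0 0 -0.142 0 0 0; 0 0 0 -0.142 0 0 0; 0 0 0 -0.142 0 0 0'
python3 -m handwheel '0 0 0 -0.142 0 0 0; 0 0 0 -0.142 0 0 0; 0 0 0 0 0 0 0'
python3 - <<'E'
from h import *
o=manip.get_obs(); M=R.from_quat(o["ee_rot"]).as_matrix(); print(np.round(M,3),o["position"],o["joint_pos"])
a=np.radians(9.75); ex=np.array([np.sin(a),-np.cos(a)]); ey=np.array([np.cos(a),np.sin(a)])
p=o["position"][:2]; print("s,t",p@ex,p@ey)
E
```

```text
clock: 3.3
position: [0.5897, -0.0212, 0.2514]
ee_rot: [-0.525, -0.473, 0.525, -0.473]
ft_force: [0.1, 0.3, -0.9]
grip_width: 0.002
clock: 3.6
position: [0.5897, -0.0212, 0.2513]
ee_rot: [0.454, 0.542, -0.454, 0.542]
ft_force: [-0.4, 0.3, 0.3]
grip_width: 0.003
[[ 0.     0.985  0.175]
 [ 0.     0.175 -0.985]
 [-1.     0.    -0.   ]] [ 0.5897401  -0.02118093  0.25129901] [ 0.5532163   0.33159102 -0.74454549  1.49684771  0.22564527  1.40103715
 -0.02612892]
s,t 0.12074718181306215 0.5776349467736784
```

```bash
python3 -m handwheel '30 0 0 0 0 0 0; 30 0 0 0 0 0 0; 9 0 0 0 0 0 0; 0 0 -10 0 0 0 0; 0 0 -10 0 0 0 0; 0 0 -8 0 0 0 0; 0 0 -8 0 0 0 0; 0 0 -8 0 0 0 0'
python3 -m handwheel '0 0 -8 0 0 0 0; 0 0 -8 0 0 0 0; 0 0 -8 0 0 0 0; 0 0 0 0 0 0 0'
python3 - <<'E'
from h import *
c=cams.camera("scene"); cv2.imwrite("pics/s1.png",cv2.resize(c["color"][80:300,200:500],(800,587)))
E
```

```text
clock: 4.4
position: [0.5826, 0.0226, 0.1833]
ee_rot: [0.455, 0.541, -0.455, 0.542]
ft_force: [1.0, -3.2, 0.7]
grip_width: 0.003
clock: 4.8
position: [0.5775, 0.0478, 0.1823]
ee_rot: [0.454, 0.542, -0.454, 0.542]
ft_force: [-0.0, 1.0, 0.9]
grip_width: -0.001
```

View pics/s1.png

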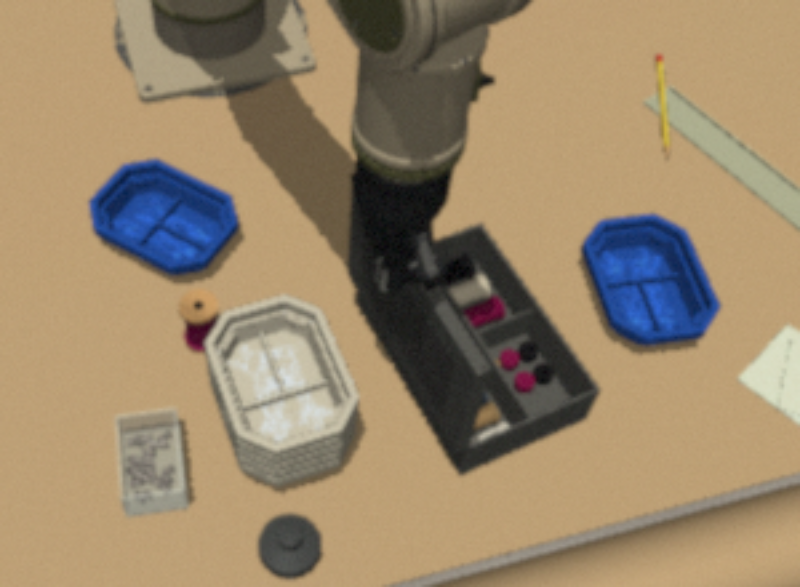

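```bash
python3 -m handwheel '0 0 -7.5 0 0 0 0; 0 0 -7.5 0 0 0 0; 0 0 -7.5 0 0 0 0; 1 0 -7.5 0 0 0 0; 1 0 -7.5 0 0 0 0; 1 0 -7.5 0 0 0 0; 2.8 0 -6.6 0 0 0 0; 2.8 0 -6.6 0 0 0 0'
python3 -m handwheel '2.8 0 -6.6 0 0 0 0; 2.8 0 -6.6 0 0 0 0; 2.8 0 -6.6 0 0 0 0; 4.6 0 -5.5 0 0 0 0; 4.6 0 -5.5 0 0 0 0; 4.6 0 -5.5 0 0 0 0; 4.6 0 -5.5 0 0 0 0; 4.6 0 -5.5 0 0 0 0'
python3 - <<'E'
from h import *
c=cams.camera("scene"); cv2.imwrite("pics/s2.png",cv2.resize(c["color"][80:300,200:500],(800,587)))
E
```

```text
clock: 5.65
position: [0.5678, 0.104, 0.1735]
ee_rot: [0.455, 0.542, -0.455, 0.542]
ft_force: [0.2, -0.6, 1.9]
grip_width: -0.001
clock: 6.45
position: [0.5596, 0.15, 0.1417]
ee_rot: [0.455, 0.541, -0.455, 0.542]
ft_force: [-0.8, -1.6, 0.7]
grip_width: 0.001
```

View pics/s2.png

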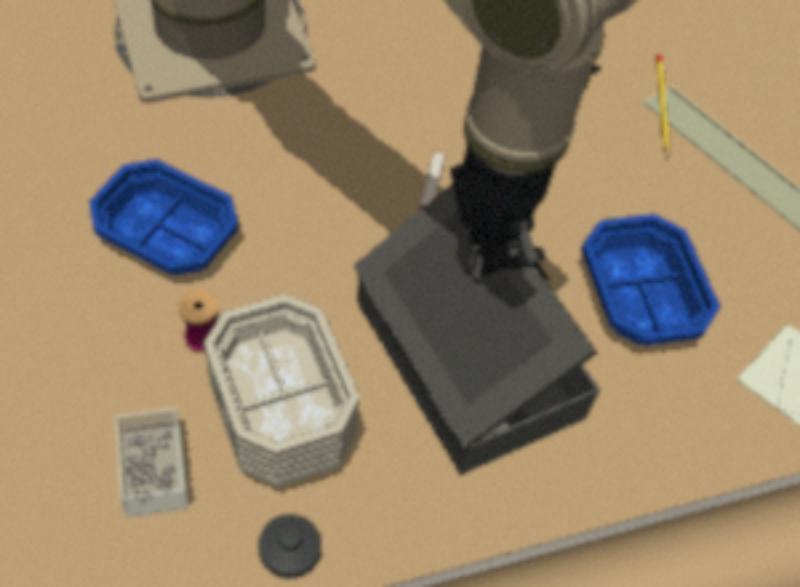

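```bash
python3 -m handwheel '6.1 0 -3.9 0 0 0 0; 6.1 0 -3.9 0 0 0 0; 6.1 0 -3.9 0 0 0 0; 6.1 0 -3.9 0 0 0 0; 6.1 0 -3.9 0 0 0 0; 7 0 -1.9 0 0 0 0; 7 0 -1.9 0 0 0 0; 7 0 -1.9 0 0 0 0'
python3 -m handwheel '7 0 -1.5 0 0 0 0; 4 0 -1 0 0 0 0; 2 0 0 0 0 0 0; 0 0 0 0 0 0 0'
```

```text
clock: 7.3
position: [0.5552, 0.1749, 0.0902]
ee_rot: [0.455, 0.542, -0.455, 0.542]
ft_force: [0.5, 1.9, 1.0]
grip_width: 0.0
clock: 7.7
position: [0.5547, 0.1769, 0.0774]
ee_rot: [0.454, 0.542, -0.455, 0.541]
ft_force: [0.3, 0.2, 1.2]
grip_width: 0.006
```

```bash
python3 -m handwheel '1 0 0 0 0 0 0; 1 0 0 0 0 0 0; 1 0 0 0 0 0 0; 0 0 0 0 0 0 0; 0 0 0 0 0 0 0'
python3 -m handwheel '1 0 0 0 0 0 0; 0 0 0 0 0 0 0;0 0 0 0 0 0 0'
```

```text
clock: 8.2
position: [0.5551, 0.1771, 0.0761]
ee_rot: [0.455, 0.541, -0.455, 0.542]
ft_force: [-5.1, -2.2, 11.5]
grip_width: 0.002
clock: 8.5
position: [0.5552, 0.1771, 0.076]
ee_rot: [0.455, 0.541, -0.455, 0.542]
ft_force: [-8.9, -4.7, 22.1]
grip_width: 0.003
```

```bash
python3 -m handwheel '-10 0 0 0 0 0 0; -30 0 0 0 0 0 0; -40 0 0 0 0 0 0; -40 0 0 0 0 0 30; 0 0 0 0 0 0 30'
python3 - <<'E'
from h import *
a=np.radians(9.75); ex=np.array([np.sin(a),-np.cos(a)]); ey=np.array([np.cos(a),np.sin(a)])
for n in("scene","top"):
    c=cams.camera(n); P=pts(c); I=c["color"]; cv2.imwrite(f"pics/{n}3.png",cv2.resize(I[80:300,200:500],(800,587)))
    S=P[...,:2]@ex;T=P[...,:2]@ey;z=P[...,2]
    m=(abs(z-.076)<.02)&(S>-.12)&(S<.02)&(T>.48)&(T<.70)&(I.max(-1)<110)
    A=np.c_[S[m],T[m],np.ones(m.sum())]; k=np.linalg.lstsq(A,z[m],rcond=None)[0]
    print(n,"lid plane slope",k,z[m].mean(),m.sum())
    m=(abs(z-0.104)<0.006)&(P[...,0]>.45)&(P[...,0]<.72)&(P[...,1]<0.02)&(P[...,1]>-0.16)
    nl,l,st,ce=cv2.connectedComponentsWithStats(m.astype(np.uint8)); i=1+st[1:,4].argmax()
    q=P[l==i]; print(cv2.minAreaRect((q[:,:2]*1000).astype(np.float32)),len(q),np.median(q[:,2]))
    # percentiles fit: bounding in frame rotated
    best=None
    for y in np.radians(np.arange(0,9,.25)):
        b=np.array([[np.cos(y),np.sin(y)],[-np.sin(y),np.cos(y)]])
        u=q[:,:2]@b.T; lo=np.percentile(u,1,0);hi=np.percentile(u,99,0)
        ar=np.prod(hi-lo)
        if best is None or ar<best[0]: best=(ar,np.degrees(y),hi-lo,((lo+hi)/2)@b)
    print(best)
E
```

```text
clock: 9.0
position: [0.5572, 0.1785, 0.1997]
ee_rot: [0.457, 0.54, -0.452, 0.543]
ft_force: [0.9, -0.4, 0.3]
grip_width: 0.33
scene lid plane slope [0.00019684 0.00022672 0.07720764] 0.07733312734040494 3579
((592.8062133789062, -57.20018005371094), (162.0474853515625, 120.29315185546875), 3.9627420902252197) 682 0.10430897294742247
(np.float64(0.018913035728252797), np.float64(4.5), array([0.15898718, 0.1189595 ]), array([ 0.59318301, -0.05762081]))
top lid plane slope [-0.00561277 -0.00156219  0.07504119] 0.07411081228117829 1265
((590.7977294921875, -57.99916076660156), (160.49295043945312, 119.9672622680664), 4.082042217254639) 614 0.10169544723507029
(np.float64(0.018952473783937652), np.float64(4.75), array([0.15924405, 0.11901527]), array([ 0.59067657, -0.05797965]))
```

View pics/scene3.png

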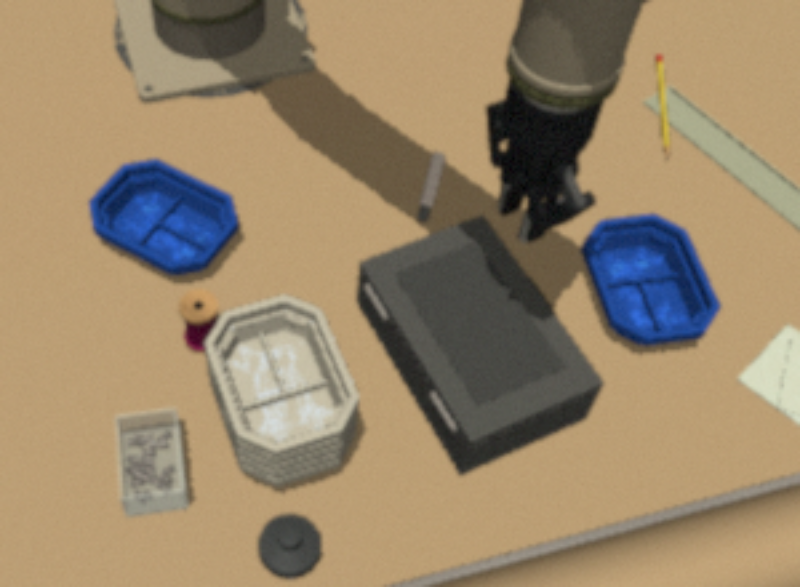

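View pics/top3.png

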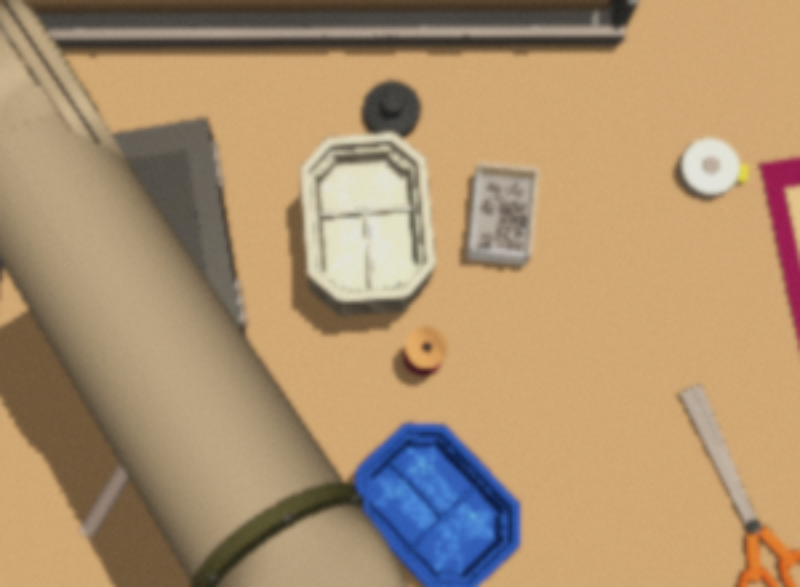

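```bash
python3 -m handwheel '0 -13 38 0 0 0 35; 0 -13 38 0 0 0 35; 0 -13 38 0 0 0 35; 0 -13 38 0 0 0 35; 0 -13 38 0 0 0 35; 10 0 0 0.126 0 0 35; 10 0 0 0.126 0 0 35; 10 0 0 0.126 0 0 35'
python3 -m handwheel '10 0 0 0.126 0 0 35; 10 0 0 0.126 0 0 35; 10 0 0 0.126 0 0 35; 0 0 0 0.126 0 0 35; 0 0 0 0 0 0 35'
cat > st.py <<'E'
from h import *
o=manip.get_obs(); M=R.from_quat(o["ee_rot"]).as_matrix(); print(np.round(M,3)); print(o["position"],o["ft_force"],o["grip_width"],o["clock"])
d=np.array([.5262,-.0195,.0915])-o["position"]; print("to go tool mm",M.T@d*1e3)
w=R.from_euler('z',-40.7,degrees=True).as_matrix()@np.array([[0,1,0],[0,0,-1],[-1,0,0]],float)
# want x down, y=yaw(-40.7), z=x cross y
print("rotvec to go",R.from_matrix(M.T@w).as_rotvec())
print(np.round(o["joint_pos"],2))
E
python3 st.py
```

```text
clock: 9.9
position: [0.523, -0.022, 0.1622]
ee_rot: [-0.549, -0.445, 0.55, -0.444]
ft_force: [-0.0, 0.4, 0.2]
grip_width: 0.41
clock: 10.4
position: [0.5228, -0.0213, 0.1324]
ee_rot: [-0.642, -0.295, 0.643, -0.295]
ft_force: [-0.2, -0.0, -0.1]
grip_width: 0.409
[[-0.002  0.758 -0.652]
 [ 0.    -0.652 -0.758]
 [-1.    -0.002  0.001]]
[ 0.52283309 -0.02132019  0.13237559] [-0.24497645 -0.01676887 -0.09755921] 0.40921452193397806 10.4
to go tool mm [40.86775092  1.44756307 -3.6324448 ]
rotvec to go [0.00040058 0.00140686 0.00196936]
[ 0.52  0.25 -0.63  1.82  0.16  1.12 -0.88]
```

```bash
python3 -m handwheel '10 1.5 -3.5 0 0 0 35; 0 0 0 0 0 0 35'
python3 - <<'E'
from h import *
for n in("scene","top"):
    c=cams.camera(n); I=c["color"]; r=I[170:260,240:360] if n=="scene" else I[110:230,270:430]
    cv2.imwrite(f"pics/{n}4.png",cv2.resize(r,(800,600),interpolation=cv2.INTER_CUBIC))
E
python3 st.py
```

```text
clock: 10.6
position: [0.5267, -0.0194, 0.1222]
ee_rot: [-0.641, -0.297, 0.642, -0.296]
ft_force: [0.1, -0.4, 0.5]
grip_width: 0.405
[[-0.001  0.761 -0.649]
 [ 0.    -0.649 -0.761]
 [-1.    -0.001  0.   ]]
[ 0.52694508 -0.01949148  0.1232268 ] [ 0.04761404 -0.07322736  0.75119389] 0.41073214308974965 10.7
to go tool mm [31.72748928 -0.53203759  0.47790806]
rotvec to go [0.00429914 0.00038044 0.0009255 ]
[ 0.51  0.27 -0.63  1.82  0.18  1.11 -0.89]
```

View pics/scene4.png

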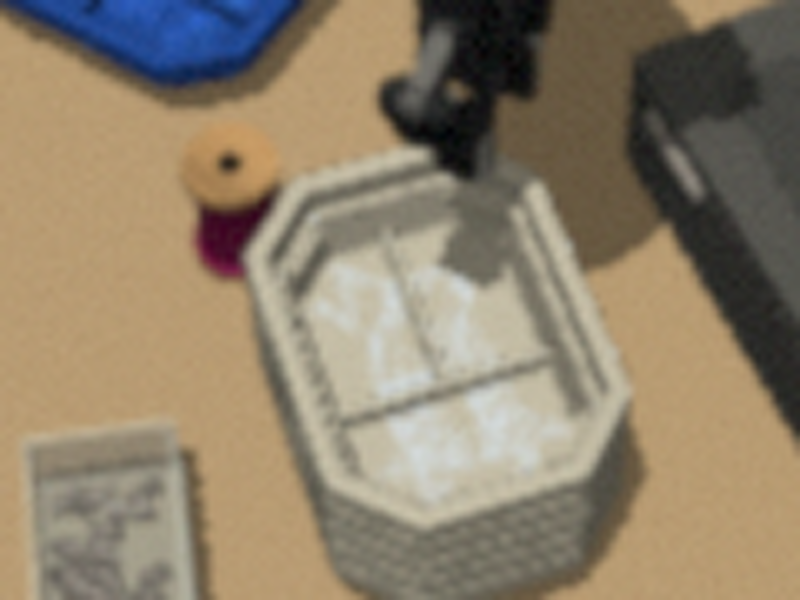

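View pics/top4.png

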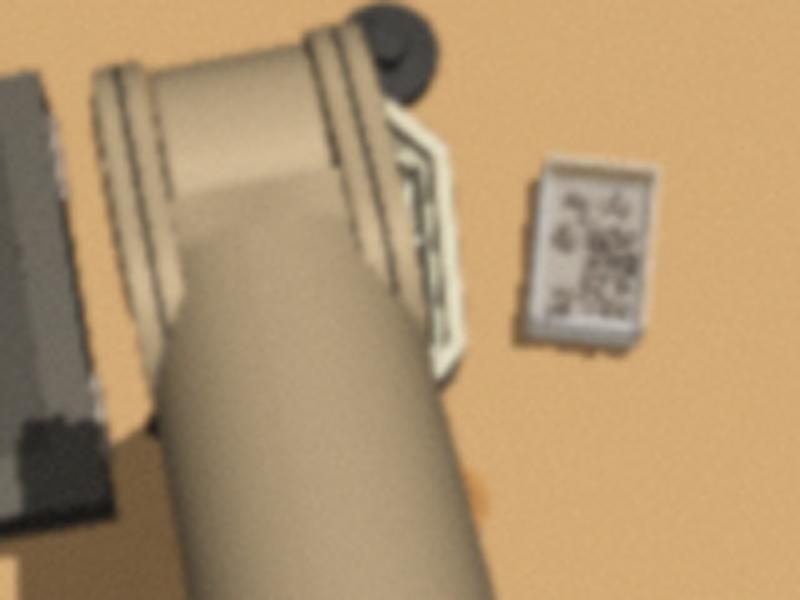

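```bash
python3 -m handwheel '12 0 0 0 0 0 35; 10 0 0 0 0 0 35; 6 0 0 0 0 0 35; 3 0 0 0 0 0 35; 0 0 0 0 0 0 35' 20
python3 st.py
```

```text
clock: 11.2
position: [0.5269, -0.0196, 0.0923]
ee_rot: [-0.642, -0.296, 0.643, -0.296]
ft_force: [-1.0, -0.1, 0.5]
grip_width: 0.41
[[-0.001  0.76  -0.65 ]
 [ 0.    -0.65  -0.76 ]
 [-1.    -0.001  0.   ]]
[ 0.5268861  -0.01956367  0.09225428] [-0.98734183 -0.13999432  0.45234961] 0.41033373311092375 11.2
to go tool mm [ 0.75487157 -0.56212223  0.39738777]
rotvec to go [0.00253363 0.000431   0.00074311]
[ 0.5   0.31 -0.62  1.85  0.21  1.05 -0.92]
```

```bash
python3 -m handwheel '0 0 0 0 0 0 20; 0 0 0 0 0 0 14; 0 0 0 0 0 0 4; 0 0 0 0 0 0 4; 0 0 0 0 0 0 4; 0 0 0 0 0 0 4' 20
python3 st.py
```

```text
clock: 11.8
position: [0.5274, -0.0196, 0.0932]
ee_rot: [0.642, 0.295, -0.642, 0.296]
ft_force: [-0.8, 0.1, 5.6]
grip_width: 0.099
[[ 0.001  0.76  -0.65 ]
 [-0.    -0.65  -0.76 ]
 [-1.     0.001 -0.   ]]
[ 0.52743814 -0.01963458  0.09318996] [-0.81400038  0.05343241  5.56804733] 0.09861718109470535 11.8
to go tool mm [ 1.68917819 -1.02906912  0.70338992]
rotvec to go [ 0.00228928 -0.00022689 -0.00060732]
[ 0.5   0.31 -0.62  1.85  0.21  1.05 -0.92]
```

```bash
python3 -m handwheel '0 0 0 0 0 0 4; 0 0 0 0 0 0 4; 0 0 0 0 0 0 4' 90
python3 -m handwheel '-3.1 0.1 0 0 0 -0.02 4; -3.1 0.1 0 0 0 -0.02 4; -3.1 0.1 0 0 0 -0.02 4; -3.1 0.1 0 0 0 -0.02 4; -3.1 0.1 0 0 0 -0.02 4; -3.1 0.1 0 0 0 -0.02 4; -3.1 0.1 0 0 0 -0.02 4; 0 0 0 0 0 0 4' 90
cat > tr.py <<'E'
from h import *
import sys
for n in("scene",):
    c=cams.camera(n); I=c["color"]; P=pts(c)
    cv2.imwrite(f"pics/{sys.argv[1]}.png",cv2.resize(I[130:270,220:400],(771,600),interpolation=cv2.INTER_CUBIC))
    for x in cams.outline_of(n,"tray")[:4]:
        m=x["region"]; q=P[m]; 
        rim=q
        print(x["conf"],x["box"],np.round(np.percentile(q,[1,50,99],axis=0),3).tolist())
E
python3 tr.py s5; python3 st.py
```

```text
clock: 12.1
position: [0.5274, -0.0196, 0.0934]
ee_rot: [0.642, 0.295, -0.642, 0.296]
ft_force: [-2.2, -0.5, 8.1]
grip_width: 0.068
clock: 12.9
position: [0.5291, -0.0213, 0.1146]
ee_rot: [-0.62, -0.34, 0.662, -0.249]
ft_force: [-1.4, 0.6, -0.4]
grip_width: 0.07
0.96 [233.5, 138.9, 58.4, 43.4] [[0.238, -0.199, -0.001], [0.31, -0.122, 0.017], [0.404, -0.049, 0.044]]
0.8 [417.2, 156.9, 51.8, 50.4] [[0.467, 0.305, 0.001], [0.54, 0.381, 0.017], [0.628, 0.43, 0.045]]
[[-0.106  0.752 -0.65 ]
 [ 0.091 -0.644 -0.76 ]
 [-0.99  -0.139 -0.   ]]
[ 0.52887051 -0.02098011  0.11435915] [-0.67080784 -0.7063607   0.05349989] 0.07009543033436323 13.0
to go tool mm [23.05287212  0.22211758  0.61563167]
rotvec to go [2.14619415e-03 3.07464137e-05 1.39745212e-01]
[ 0.53  0.37 -0.63  1.73  0.13  1.21 -0.83]
```

View pics/s5.png

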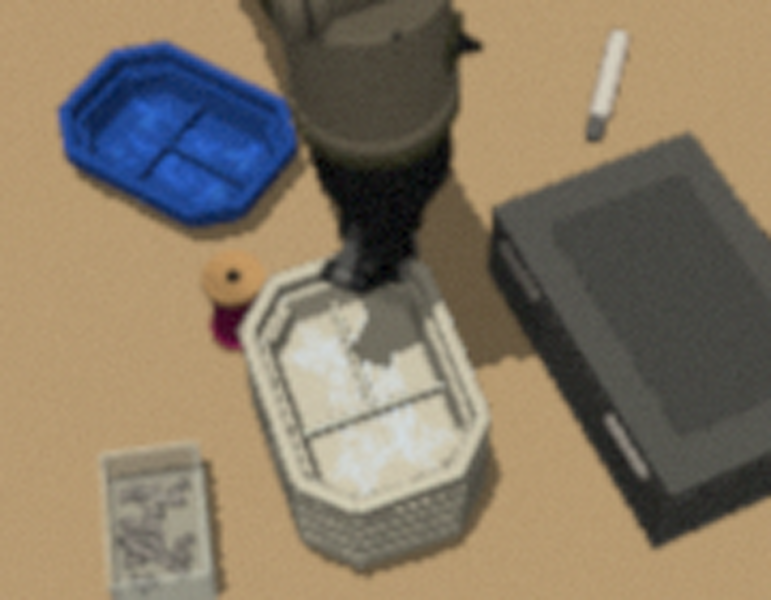

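```bash
cat > rim.py <<'E'
from h import *
c=cams.camera("scene"); P=pts(c); q=P.reshape(-1,3); I=c["color"].reshape(-1,3).astype(int)
ctr=np.array([.592,-.0575]); a=np.radians(4.3); B=np.array([[np.cos(a),np.sin(a)],[-np.sin(a),np.cos(a)]])
u=(q[:,:2]-ctr)@B.T
bright=(I.max(1)>100)&(I[:,2]-I[:,0]<70)
def band(x0,x1,y0,y1,nm):
    m=(u[:,0]>x0)&(u[:,0]<x1)&(u[:,1]>y0)&(u[:,1]<y1)&(q[:,2]>.05)&(q[:,2]<.3)&bright
    if m.sum(): print(nm,m.sum(),np.round(np.percentile(q[m,2],[10,50,80,95]),4))
band(.057,.069,.037,.049,"c1 +x+y"); band(-.069,-.057,.037,.049,"c2 -x+y (grasp)")
band(-.069,-.057,-.049,-.037,"c3 -x-y"); band(.057,.069,-.049,-.037,"c4 +x-y (opp)")
band(.02,.05,.05,.06,"+y edge, +x half"); band(-.05,-.02,.05,.06,"+y edge -x half")
band(-.05,-.02,-.06,-.05,"-y edge -x half"); band(.02,.05,-.06,-.05,"-y edge +x half")
E
python3 rim.py
python3 - <<'E'
# expected for tilt 0.14 about opposite corner
import numpy as np
for n,d in(("c1",76),("c2",152),("c3",76)): pass
E
```

```text
c1 +x+y 20 [0.1119 0.1134 0.115  0.1176]
c3 -x-y 22 [0.1066 0.1167 0.1186 0.1197]
c4 +x-y (opp) 45 [0.0588 0.0868 0.105  0.1059]
+y edge, +x half 45 [0.1063 0.1169 0.1191 0.1205]
+y edge -x half 33 [0.1207 0.1238 0.126  0.1752]
-y edge -x half 56 [0.0649 0.1116 0.1143 0.1156]
-y edge +x half 56 [0.0696 0.1051 0.1078 0.1096]
```

```bash
python3 -m handwheel '-5 -0.7 0 0 0 0 4; -5 -0.7 0 0 0 0 4; -8 -1.1 0 0 0 0 4; -10 -1.4 0 0 0 0 4; -15 -2.1 0 0 0 0 4; -20 -2.8 0 0 0 0 4; -20 -2.8 0 0 0 0 4; -20 -2.8 0 0 0 0 4' 90
python3 -m handwheel '-15 -2 0 0 0 0 4; -10 -1.4 0 0 0 0.02 4; -10 -1.2 0 0 0 0.03 4; -5 0 0 0 0 0.03 4; 0 0 0 0 0 0.03 4; 0 0 0 0 0 0.03 4; 0 0 0 0 0 0 4; 0 0 0 0 0 0 4' 90
python3 tr.py s6; python3 st.py; python3 rim.py
```

```text
clock: 13.85
position: [0.5289, -0.0209, 0.2205]
ee_rot: [-0.62, -0.34, 0.661, -0.25]
ft_force: [0.9, -0.4, -0.5]
grip_width: 0.075
clock: 14.65
position: [0.5289, -0.0214, 0.2584]
ee_rot: [-0.642, -0.296, 0.643, -0.296]
ft_force: [1.7, 0.3, -1.3]
grip_width: 0.07
0.83 [416.4, 158.8, 53.6, 51.1] [[0.47, 0.304, 0.001], [0.541, 0.379, 0.017], [0.628, 0.426, 0.044]]
0.82 [271.1, 150.8, 69.6, 66.8] [[0.514, -0.12, 0.052], [0.586, -0.058, 0.241], [0.675, 0.001, 0.271]]
0.79 [235.7, 139.9, 53.2, 42.3] [[0.249, -0.199, 0.0], [0.301, -0.133, 0.016], [0.404, -0.056, 0.045]]
[[-0.001  0.759 -0.651]
 [ 0.    -0.651 -0.759]
 [-1.    -0.001  0.   ]]
[ 0.52913507 -0.02161083  0.25833908] [-0.46977153  0.88898594 -1.17114944] 0.0688130152058884 14.75
to go tool mm [166.84154402  -3.49094662   0.24551875]
rotvec to go [0.00192213 0.00036754 0.00066672]
[ 0.55  0.16 -0.66  1.64  0.1   1.37 -0.83]
c1 +x+y 44 [0.0868 0.2663 0.2689 0.2694]
c3 -x-y 33 [0.0872 0.2676 0.2697 0.2704]
c4 +x-y (opp) 57 [0.0617 0.0888 0.2674 0.269 ]
+y edge, +x half 73 [0.0881 0.2675 0.2691 0.27  ]
+y edge -x half 36 [0.2677 0.2695 0.2705 0.2712]
-y edge -x half 91 [0.077  0.0906 0.269  0.2701]
-y edge +x half 92 [0.0827 0.0906 0.2688 0.27  ]
```

View pics/s6.png

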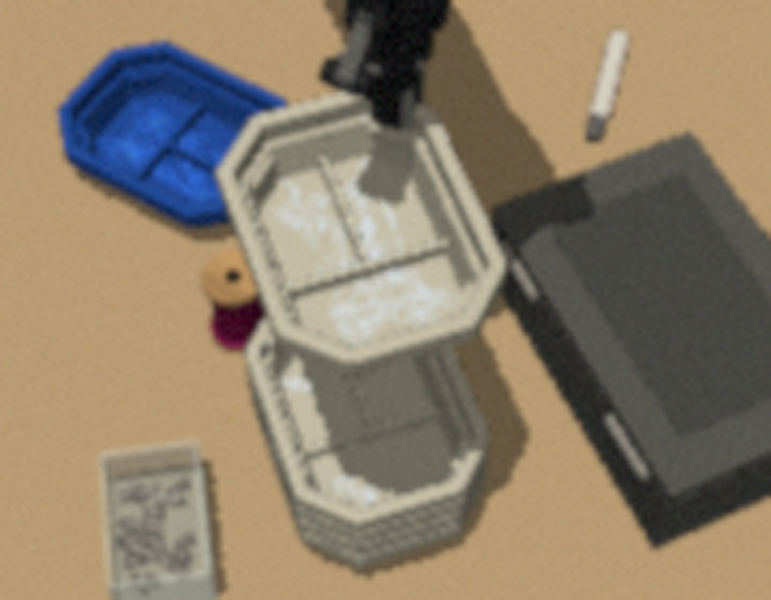

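```bash
python3 -m handwheel '0 0 0 0 0 0 4; 0 0 0 0 0 0 4; 0 0 0 0 0 0 4; 0 0 0 0 0 0 4; 0 0 0 0 0 0 4'
python3 - <<'E'
from h import *
a=np.radians(9.75); ex=np.array([np.sin(a),-np.cos(a)]); ey=np.array([np.cos(a),np.sin(a)])
c=cams.camera("scene"); P=pts(c); I=c["color"]
P0=np.load("P_scene.npy")
S=P[...,:2]@ex;T=P[...,:2]@ey;z=P[...,2]
m=(abs(z-.076)<.02)&(S>-.12)&(S<.02)&(T>.48)&(T<.70)&(I.max(-1)<110)
print("lid",np.linalg.lstsq(np.c_[S[m],T[m],np.ones(m.sum())],z[m],rcond=None)[0])
m=(abs(z-.088)<.006)&(P[...,0]>.48)&(P[...,0]<.7)&(P[...,1]<.01)&(P[...,1]>-.13)
q=P[m]; print("stack rim ext",q.min(0),q.max(0))
a0=(abs(P0[...,2]-.104)<.006)&(P0[...,0]>.48)&(P0[...,0]<.7)&(P0[...,1]<.01)&(P0[...,1]>-.13)
print("tray rim at start",P0[a0].min(0),P0[a0].max(0))
print(np.abs(manip.get_obs()["joint_velocities"]).max(),manip.get_obs()["clock"])
hand_in()
E
```

```text
clock: 15.3
position: [0.5292, -0.0213, 0.2587]
ee_rot: [0.642, 0.296, -0.642, 0.296]
ft_force: [0.1, 0.5, -0.4]
grip_width: 0.074
lid [-0.00101376 -0.0008096   0.07782397]
stack rim ext [ 0.52515846 -0.1201889   0.08213304] [0.67472197 0.00526229 0.09267169]
tray rim at start [ 0.51149355 -0.12000102  0.0980335 ] [0.67555203 0.00520246 0.10952392]
0.0013496879854094377 15.35
the job is handed in; nothing more can be done
```

I shut the lid, peeled the top tray off the stack and lifted it clear. I handed in at about 15.4 s, holding the tray level and still. `hand_in()` gives no verdict, so what follows is from my own checks.

- **Lid:** I lowered it with the closed fingertips at well under 1 rad/s by command, ending with about 22 N of pressure on it. Its top face measures flat at 75–77 mm with a slope of 0.006 rad or less.
- **Peel:** I pinched the robot-side corner nearest the case (corner 2 by my labelling) and turned the tray about its opposite corner. In that pose the depth picture showed the opposite corner at about 105 mm. The two side corners were at 113–117 mm. The pinched corner was hidden by the gripper. From the side edges and the tool's 21 mm rise I put it near 125 mm.
- **Final hold:** The rim measures 266–270 mm all round, so the tray is level with its underside about 228 mm above the table. The arm was still, and the picture shows only one tray in the gripper.
- **Rest of the stack:** It is still standing. Its rim was partly hidden by the tray above, but the edges I could see match the start to about 1 mm.
- **Other items:** The spool, pin box and chalk pen look unmoved in the last picture. I did not re-measure them, or look again at the weight, shears or tape case. The fingers never went below the height of the lid or the tray rim.
- **Disagreements:** The two cameras differed by about 2 mm on the tray's position and height. The finger opening read about 6 mm on the 9 mm rim at a 90 N grip. I took that to be the fingers flexing, and the grip did not slip.

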